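# Lower a tip rack on a hydraulic transfer lift and push it onto the deck

## Robot

A 6-joint arm with a two-finger parallel gripper is mounted at the origin on the work surface; the furniture and walls round the work are solid. World frame = base frame: x ahead of the robot, y to its left, z up, the work surface at z = 0. Lengths are in m, angles in rad, forces in N, time in s.
With the tool pointing down it reaches from about 0.4 to 0.925 m from the base axis. Payload 3.4 kg.
Tool frame: the origin (TCP) lies midway between the tips of the shut fingers; the grasp point (between the pads) lies 19 mm behind it (r.tcp_to_grasp is the distance from the TCP to the grasp point, in m); z points along the fingers, y is the line along which they close (so a half turn about z gives the same grasp; the last joint's range is limited). The gripper opens to 85 mm and grips with 20 to 120 N. Pads are 22 mm wide; open, the fingers measure 114 mm over their backs; the gripper's body (76 mm by 85 mm) begins 54 mm behind the grasp point. The pads swing forward as they close: fully open they stand 13 mm farther back than shut.
Start: joints at [1.228, 0.307, 1.506, -0, 1.328, -0.073], TCP at [0.153, 0.554, 0.231] pointing down, gripper open.
Joint ranges: [-3.12, 3.12], [-1.05, 2.28], [0.14, 2.33], [-1.42, 4.57], [0.1, 2.73], [-2.68, 2.68]. Speed limits (rad/s): [2.57, 2.57, 3.14, 3.14, 3.14, 3.14].

## Interface

Orientations are given as a unit quaternion [w, x, y, z].
In Python, from bench import r gives the robot as it stands.
- The arm moves only by the shell command python3 -m jog 'ROWS' [FORCE]. ROWS is text: rows parted by semicolons, each of 7 numbers parted by spaces: the shift along the tool's x, y, z normalised to -1 to 1, where 1 is 0.1 m, then the turn, a rotation vector about the tool's x, y, z normalised to -1 to 1, where 1 is 45 degrees, then the opening, from -1 (shut) to 1 (fully open). In form: dx dy dz wx wy wz fingers; .... A call has exactly 10 rows; each row shifts and turns the commanded pose from where the row before left it, along the tool's axes as they then stand; what a row does not reach is not made up. A row lasts 1/8 s, in which the tool goes at most 62.5 mm and 10.7 degrees, less where a joint would pass 70% of its speed; a pose out of reach is approached as far as the arm can. A call with a number of a shift or a turn outside -1 to 1 is refused whole. A call with a gripper value outside its range is refused whole. The fingers move at their own pace and stop on an object; FORCE is the grip in N (left out, the last holds). Time passes only in rows, so rows that do not move let the fingers close, or fill a call up. It gives the time, the measured TCP pose, the force, the opening and the grip force at its end, in the units of the state.
- r.read_state(): the state, without advancing time (a new reading comes with each control period).
- r.get_image(name): name is "scene" or "side" or "wrist"; returns the picture (400x640x3 uint8, red, green, blue); there is no depth.
- r.calibration(name): a dict with "camera_matrix" (3x3 intrinsics, pixels), "dist" ([k1, k2, p1, p2, k3] as OpenCV has them; the pictures are not rectified), "rvec" (rotation vector, rad) and "tvec" (3), from world to camera coordinates, as OpenCV has them. Camera axes: x right, y down, z forward; pixel columns grow to the right and rows downward; lengths in m; the calibration is good to about 2 mm. A picture is of the moment at which its call begins: read the wrist's pose just before it. calibration takes no time and is no camera call; for the wrist camera it gives the pose at the moment of the call.
- r.finish_job(): hands the job in; it is judged then, once.
The state is a dict: "clock": time; "qpos": joint angles; "joint_velocities": joint speeds; "effort": joint torques, N m; "ee_pos": TCP position; "tcp_rot": TCP orientation; "wrist_force": force on the tool from outside, world axes, zero at the start; "torque": the same for the moment, N m; "gripper_width": finger opening in m; "grip_force": force on a finger pad.
Only numpy, scipy, OpenCV 4.12 (cv2) and the standard library are available. Lean on these libraries where they do the work, as an engineer would, in place of code of your own. Each camera call takes 0.05 s, during which the arm holds its last target. There are 200 camera calls.

## Task

The yellow tip rack stands on the raised platform of the small hydraulic lift. Crack the red release valve open only a fraction of a turn, so that the platform sinks slowly (it must never go faster than 5 cm a second) all the way down to its stop, with the rack still on it; then close the valve fully again, and after that push the rack across onto the white deck beside it, up to the deck's end stop, and let go of everything. Do not tip the rack and leave the purple cooler rack, the timer and the black-capped bottle where they are.

Things in the scene. Friction and masses are not known exactly. Their poses are not given: they have to be found in the camera images.
- lift: Fixed hydraulic lift on the worktop; grey base plate x -137..+77 mm, y +-175 mm, 12 mm thick. Origin on the worktop midway between platform and deck; x points away from the valve side (roughly away from the robot), y from platform to deck, z up. Platform centre at y -85 mm, deck centre at y +85 mm. The block with the red valve lever stands in front of the platform (-x).
- platform (a joint): How far the platform has sunk, m: 0 raised (start), 0.060 down on its stop, level with the deck. It cannot be raised again. With the valve closed or open too little it stands still; past the cracking point it sinks steadily, faster by roughly 0.1 m/s per further rad of opening, up to about 0.1 m/s wide open; closing the valve stops it.
- valve (a joint): Angle of the red lever, rad: 0 closed (arm points along -x of the lift), growing counter-clockwise seen from above (knob swings towards -y of the lift), stops at 0 and 1.5. The cracking point differs between starts, about 0.3 to 0.8. The lever stays where it is left; turning it takes about 2 to 4 N at the knob.
- valve_axis (a point): Point on the vertical valve axis, 112 mm above the worktop (height of the knob's top), at x -100, y -85 mm of the lift. The lever arm lies 65 to 73 mm above the worktop.
- valve_knob (a point): Centre of the top of the upright red knob at the end of the lever, 60 mm from the valve axis, 112 mm above the worktop. The knob is round, 15 to 18 mm across, and reaches from 62 to 112 mm above the worktop. Moves with the lever.
- platform_top (a point): Centre of the aluminium platform's upper face, 120 (x) x 150 (y) mm; 150 mm above the worktop when raised, 90 mm when down. Steel rails along both x sides, 12 mm high, 95 mm clear between them; open at both y ends.
- deck_mid (a point): Centre of the white deck's upper face, x 0, y +85 mm of the lift, 89 mm above the worktop; axes as the lift's. The deck is 126 (x) x 168 (y) mm and begins 2 mm beyond the platform's edge. Rails along both x sides, 12 mm high, 101 mm apart, flared at the mouth; end stop, 20 mm high, 71 mm beyond this point along y.
- tip_rack: Loose yellow pipette tip rack with white tips, 86 (x) x 123 (y) x 48 mm high, its body solid to 39 mm, 0.2 to 0.42 kg; origin at the centre of its underside; long side points from platform to deck. Pushed against the end stop its centre is about 9 mm beyond the deck's centre along y. It slides with a few N.
- cool_rack: Bystander: purple cooler rack with white microtubes, 59 x 105 x 41 mm, loose on the worktop; origin at the centre of its underside.
- timer: Bystander: white timer with round buttons, 62 x 62 x 19 mm, loose on the worktop; origin at the centre of its underside.
- bottle: Bystander: white reagent bottle with a black cap, 50 mm across, 117 mm tall, loose; origin at the centre of its underside.
Not all that is in view belongs to the job. Leave any blue look-alike of the tip_rack alone.

How it is judged:
By the outcome, as a careful person would: the job done as asked, in the order asked, and still so for the second after the job is handed in, with the robot touching nothing.
It also fails if it takes over 67 s, if anything falls off the work surface, if the arm or the gripper's body presses on something with over 40 N, if the wrist force passes 120 N, or if a joint passes its speed limit or range.

## Working session

There is one attempt and no reset: what is moved stays moved. The work goes in short steps, Python scripts to look and compute and a shell command to move; the robot and the scene stay as the last step left them, time stands still between calls to the robot, and variables do not carry over. Pictures are saved under pics/ and viewed, at most 10 in all, crops included, and the job is handed in when it is done.

```bash
mkdir -p pics; ls; python3 - <<'E'
from bench import r
import cv2
s=r.read_state();print(s)
for n in("scene","side"):
    cv2.imwrite(f"pics/{n}0.png",r.get_image(n)[:,:,::-1])
    c=r.calibration(n);print(n,c)
E
```

```text
pics
{'clock': 0.0, 'qpos': array([ 1.22850579e+00,  3.07595018e-01,  1.50770132e+00, -4.77276812e-05,
        1.32840130e+00, -7.35049264e-02]), 'joint_velocities': array([-9.40655245e-04,  4.75834994e-05, -1.15486292e-03,  2.99239135e-04,
        1.10271887e-03, -1.11653061e-06]), 'effort': array([ 1.33268702e-03, -4.57551312e+01, -2.51917022e+01, -1.08679335e-04,
        1.34371468e-02,  4.10641675e-06]), 'ee_pos': array([0.15249971, 0.55366653, 0.2303579 ]), 'tcp_rot': array([-1.94576424e-04,  1.33982839e-01,  9.90983093e-01, -1.03460900e-03]), 'wrist_force': array([-0.40916805,  0.35774056, -0.4643857 ]), 'torque': array([ 0.02944169, -0.01996633, -0.01651645]), 'grip_force': 0.0, 'gripper_width': 0.08542879046965128}
scene {'camera_matrix': array([[444.15170348,   0.        , 329.92429333],
       [  0.        , 444.15170348, 200.22197416],
       [  0.        ,   0.        ,   1.        ]]), 'dist': array([-0.00346864,  0.        ,  0.        ,  0.        ,  0.        ]), 'rvec': array([ 1.30288674,  2.2636375 , -0.89673898]), 'tvec': array([ 0.13063701, -0.29962387,  1.62961289])}
side {'camera_matrix': array([[467.79456601,   0.        , 316.75836627],
       [  0.        , 467.79456601, 191.13030689],
       [  0.        ,   0.        ,   1.        ]]), 'dist': array([-0.07803832,  0.        ,  0.        ,  0.        ,  0.        ]), 'rvec': array([ 0.09389202,  2.62228141, -1.71488767]), 'tvec': array([0.49180197, 0.03093016, 1.2482488 ])}
```

View pics/scene0.png

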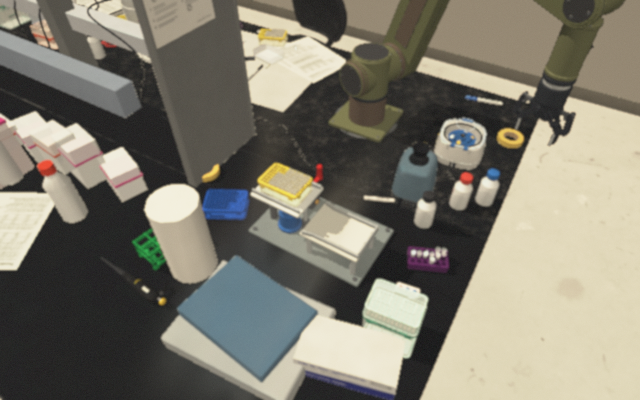

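View pics/side0.png

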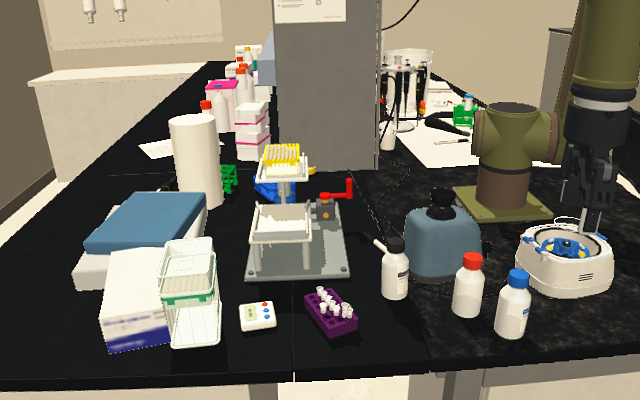

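Scene view: the yellow rack is at (286,180) on the raised platform, the red lever knob at (319,172) and the white deck at (340,230). In the side view they are at (282,155), (350,187) and (283,220).
Could be mistaken for the rack: the blue look-alike (226,204) and the yellow item far back (272,36). Could be mistaken for the knob: red caps at (462,178) and (47,168). I choose the yellow rack at (286,180) and the red knob at (319,172), and check both in one close crop.

```bash
cat > h.py <<'E'
import numpy as np,cv2
from bench import r
def cam(n):
    c=r.calibration(n);return c["camera_matrix"],c["dist"],cv2.Rodrigues(c["rvec"])[0],c["tvec"]
def ray(c,p):
    K,d,R,t=c;u=cv2.undistortPoints(np.array([[p]],float),K,d)[0,0]
    v=R.T@np.array([u[0],u[1],1.]);return -R.T@t,v/np.linalg.norm(v)
def plane(c,p,z):
    o,v=ray(c,p);return o+v*(z-o[2])/v[2]
def tri(rays):
    A=sum(np.eye(3)-np.outer(v,v) for o,v in rays);b=sum((np.eye(3)-np.outer(v,v))@o for o,v in rays)
    return np.linalg.solve(A,b)
def proj(c,P):
    K,d,R,t=c;return cv2.projectPoints(np.array(P,float).reshape(-1,3),cv2.Rodrigues(R)[0],t,K,d)[0][:,0]
def mask(im,lo,hi,box):
    h=cv2.cvtColor(im,cv2.COLOR_RGB2HSV);m=cv2.inRange(h,lo,hi);x0,y0,x1,y1=box
    o=np.zeros_like(m);o[y0:y1,x0:x1]=m[y0:y1,x0:x1];return o
E
python3 - <<'E'
from h import *
a=cv2.imread("pics/scene0.png");b=cv2.imread("pics/side0.png")
A=cv2.resize(a[145:285,240:400],None,fx=3.6,fy=3.6,interpolation=cv2.INTER_CUBIC)[:,:400]
c=cv2.resize(a[155:285,245:395],(400,347),interpolation=cv2.INTER_CUBIC)
d=cv2.resize(b[135:285,235:365],(400,462),interpolation=cv2.INTER_CUBIC)
o=np.zeros((462,800,3),np.uint8);o[:347,:400]=c;o[:,400:]=d;cv2.imwrite("pics/crop1.png",o)
for n,im,bx in(("scene",a,(305,150,335,195)),("side",b,(310,165,365,215))):
    ys,xs=np.nonzero(mask(im[:,:,::-1].copy(),(0,130,80),(8,255,255),bx))
    print(n,len(xs),xs.min(),xs.max(),ys.min(),ys.max(),sorted(zip(ys,xs))[:4],sorted(zip(ys,xs))[-4:])
    ys,xs=np.nonzero(mask(im[:,:,::-1].copy(),(20,120,80),(32,255,255),(250,140,325,205)))
    print('yel',len(xs),xs.min(),xs.max(),ys.min(),ys.max(),xs.mean(),ys.mean())
E
```

```text
scene 133 313 322 163 181 [(np.int64(163), np.int64(319)), (np.int64(163), np.int64(320)), (np.int64(164), np.int64(317)), (np.int64(164), np.int64(318))] [(np.int64(181), np.int64(316)), (np.int64(181), np.int64(317)), (np.int64(181), np.int64(318)), (np.int64(181), np.int64(319))]
yel 612 257 312 162 199 278.57516339869284 179.44607843137254
side 299 319 352 177 199 [(np.int64(177), np.int64(348)), (np.int64(177), np.int64(349)), (np.int64(178), np.int64(346)), (np.int64(178), np.int64(347))] [(np.int64(199), np.int64(323)), (np.int64(199), np.int64(324)), (np.int64(199), np.int64(325)), (np.int64(199), np.int64(326))]
yel 479 263 324 143 201 286.4133611691023 156.72025052192066
```

View pics/crop1.png

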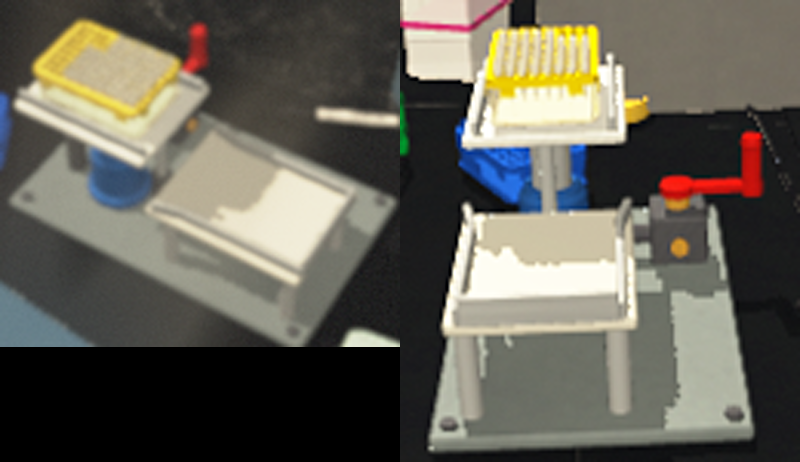

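The crop confirms the choice: yellow rack with white tips on the raised platform, red lever pointing away from the block, and base-plate corners that can be measured. Next I compute the lift pose from the corners and the knob.

```bash
python3 - <<'E'
from h import *
S=cam("scene");D=cam("side")
f=lambda u,v:(245+u*.375,155+v*.3746)
g=lambda u,v:(235+(u-400)*.325,135+v*.3247)
print("knob",tri([ray(S,(319.7,164.5)),ray(D,(348.8,178.5))]),plane(S,(319.7,164.5),.112),plane(D,(348.8,178.5),.112))
pts={"+x-y":[plane(S,f(10,200),.012)],"+x+y":[plane(S,f(292,344),.012),plane(D,g(430,437),.012)],"-x+y":[plane(S,f(398,199),.012),plane(D,g(751,430),.012)]}
L={"+x-y":(.077,-.175),"+x+y":(.077,.175),"-x+y":(-.137,.175)}
src=[];dst=[]
for k,v in pts.items():
    for p in v: print(k,p.round(4));src.append(L[k]);dst.append(p[:2])
kn=plane(S,(319.7,164.5),.112)
src.append((-.16,-.085));dst.append(tri([ray(S,(319.7,164.5)),ray(D,(348.8,178.5))])[:2])
src=np.array(src);dst=np.array(dst)
z=lambda a:a[:,0]+1j*a[:,1]
s=z(src)-z(src).mean();d=z(dst)-z(dst).mean();th=np.angle((s.conj()*d).sum())
o=z(dst).mean()-np.exp(1j*th)*z(src).mean()
print("yaw",th,"o",o);print(abs(z(dst)-o-np.exp(1j*th)*z(src)).round(4))
W=lambda x,y:(lambda q:(q.real,q.imag))(o+np.exp(1j*th)*(x+1j*y))
print("axis",W(-.1,-.085),"knob",W(-.16,-.085),"plat",W(0,-.085),"deck",W(0,.085))
E
```

```text
knob [0.41255434 0.05137588 0.11302188] [0.4080365  0.04904974 0.112     ] [0.41450377 0.05424941 0.112     ]
+x-y [ 0.6488 -0.0397  0.012 ]
+x+y [0.6559 0.299  0.012 ]
+x+y [0.6542 0.3064 0.012 ]
-x+y [0.4409 0.3123 0.012 ]
-x+y [0.4446 0.3176 0.012 ]
yaw -0.027602386469065186 o (0.5746204786496684+0.13360479190488062j)
[0.0042 0.0074 0.0022 0.0016 0.0057 0.0017]
axis (np.float64(0.47231266588221504), np.float64(0.05139705840772284)) knob (np.float64(0.4123355211832179), np.float64(0.053052991303575686)) plat (np.float64(0.5722745737138768), np.float64(0.048637170247968084)) deck (np.float64(0.5769663835854599), np.float64(0.21857241356179313))
```

```bash
cat >> h.py <<'E'
from scipy.spatial.transform import Rotation as Ro
def tool(s=None):
    s=s or r.read_state();q=s["tcp_rot"];return np.array(s["ee_pos"]),Ro.from_quat([q[1],q[2],q[3],q[0]]).as_matrix()
def delta(P,yaw):
    """rows-units total: shift in current tool axes /0.1 m; yaw = wanted world angle of tool y"""
    p,R=tool();d=R.T@(np.array(P)-p);a=np.arctan2(R[1,1],R[0,1]);w=-(yaw-a)
    w=(w+np.pi/2)%np.pi-np.pi/2
    print("shift/0.1",(d/.1).round(3),"wz/45deg",round(w/(np.pi/4),3),"now",p.round(4),"tool y ang",round(a,3))
E
python3 - <<'E'
from h import *
p,R=tool();K,d,Rc,t=cam("wrist")
print("cam in tool",R.T@(-Rc.T@t-p),"\n",(R.T@Rc.T).round(2),K[0,0])
S=cam("scene")
for n,q,z in[("pillar r",(251,135),0),("pillar m",(187,182),0),("blue r",(248,213),0.03),("blue l",(203,206),.03),("blue t",(213,188),.03),("jug base",(412,197),0),("jug top",(420,148),.2),("cyl",(190,280),0),("cool",(428,260),.02),("bottle",(424,225),0)]:print(n,plane(S,q,z).round(3))
D=cam("side");print("jug side",plane(D,(440,277),0),tri([ray(S,(420,148)),ray(D,(440,190))]))
delta((.43,.06,.33),1.543)
E
```

```text
cam in tool [ 7.63468534e-02  1.33909406e-04 -1.43879545e-01] 
 [[ 0.   -0.95 -0.3 ]
 [ 1.    0.    0.  ]
 [-0.   -0.3   0.95]] 353.35367953127326
pillar r [ 0.291 -0.303  0.   ]
pillar m [ 0.583 -0.332 -0.   ]
blue r [ 0.611 -0.069  0.03 ]
blue l [ 0.654 -0.197  0.03 ]
blue t [ 0.583 -0.22   0.03 ]
jug base [ 0.285  0.303 -0.   ]
jug top [0.296 0.3   0.2  ]
cyl [ 0.852 -0.076  0.   ]
cool [0.498 0.434 0.02 ]
bottle [0.372 0.376 0.   ]
jug side [0.26054753 0.32718194 0.        ] [0.26557836 0.29202951 0.1760417 ]
shift/0.1 [-3.986 -4.025 -0.988] wz/45deg -0.307 now [0.1525 0.5538 0.2305] tool y ang 1.302
```

```bash
python3 -m jog '0 0 -0.5 0 0 -0.15 0;0 0 -0.5 0 0 -0.15 0;-0.28 -0.48 0 0 0 0 0;-0.28 -0.48 0 0 0 0 0;-0.28 -0.48 0 0 0 0 0;-0.28 -0.48 0 0 0 0 0;-0.28 -0.48 0 0 0 0 0;-0.28 -0.48 0 0 0 0 0;-0.28 -0.48 0 0 0 0 0;-0.28 -0.48 0 0 0 0 0' 20; python3 -c "
from h import *
delta((.43,.06,.33),1.543)"
```

```text
clock: 1.35
ee_pos: [0.3642, 0.1614, 0.3312]
tcp_rot: [0.0, 0.016, 1.0, 0.0]
wrist_force: [0.8, -0.5, -0.5]
gripper_width: 0.0427
grip_force: 0.0
shift/0.1 [-0.692 -0.992  0.011] wz/45deg -0.007 now [0.3642 0.1614 0.3312] tool y ang 1.538
```

```bash
python3 -m jog '-0.2 -0.3 0 0 0 0 0;-0.2 -0.3 0 0 0 0 0;-0.2 -0.3 0 0 0 0 0;-0.1 -0.1 0 0 0 0 0;0 0 0 0 0 0 0;0 0 0 0 0 0 0;0 0 0 0 0 0 0;0 0 0 0 0 0 0;0 0 0 0 0 0 0;0 0 0 0 0 0 0'; python3 -c "
from h import *
import pickle
c=cam('wrist');pickle.dump(c,open('w1.pkl','wb'))
im=r.get_image('wrist');cv2.imwrite('pics/w1.png',im[:,:,::-1])
print(proj(c,[(.4123,.053,.112),(.4723,.0514,.112)]))
c2=cam('wrist');print(c[3]-c2[3])
delta((.43,.06,.33),1.543)"
```

```text
clock: 2.6
ee_pos: [0.4304, 0.061, 0.3314]
tcp_rot: [0.0, 0.016, 1.0, 0.0]
wrist_force: [0.1, -0.6, 0.1]
gripper_width: 0.0429
grip_force: 0.0
[[311.5839504  151.63386178]
 [312.31165687 206.98424824]]
[-8.30564347e-06  1.00863293e-05  4.98236244e-06]
shift/0.1 [ 0.004 -0.01   0.013] wz/45deg -0.007 now [0.4305 0.061  0.3313] tool y ang 1.538
```

View pics/w1.png

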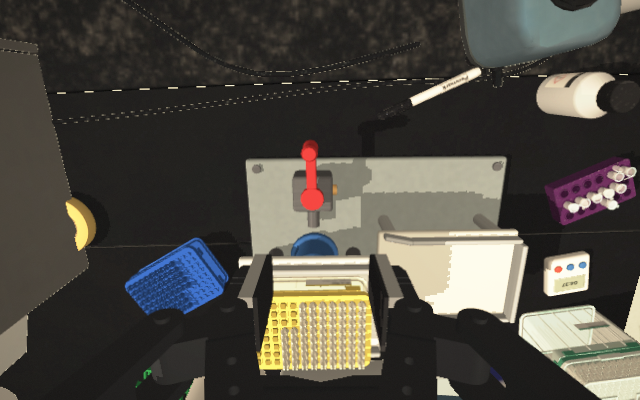

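Wrist view: the red knob is at (310,148), the valve hub at (312,199) and the base-plate front corners at (246,160) and (507,156). The rack sits on the platform and the deck is at the right (455,275); the timer (567,273), cooler rack (590,190) and bottle (580,95) are clear on the right. Next I refine the lift pose from these.

```bash
python3 - <<'E'
from h import *
import pickle
c=pickle.load(open('w1.pkl','rb'));im=cv2.imread('pics/w1.png')[:,:,::-1].copy()
m=mask(im,(0,150,80),(6,255,255),(280,130,345,225))|mask(im,(174,150,80),(180,255,255),(280,130,345,225))
for y in range(138,216,3):
    x=np.nonzero(m[y])[0]
    if len(x):print(y,x.min(),x.max(),end=' | ')
print()
h=cv2.cvtColor(im,cv2.COLOR_RGB2HSV);g=h[:,:,2]
for x in(262,285,340,480,500): 
    col=g[150:175,x];print(x,150+np.argmax(np.diff(col.astype(int)))+.5,end=' ')
for y in(175,185,200,215):
    a=g[y,235:265].astype(int);b=g[y,490:530].astype(int);print('row',y,235+np.argmax(np.diff(a))+.5,490+np.argmin(np.diff(b))+.5)
a=plane(c,(246,160),.012);b=plane(c,(507,156),.012);print(a,b,np.linalg.norm(a-b),np.arctan2(*(b-a)[1::-1])-np.pi/2)
E
```

```text
141 305 314 | 144 303 317 | 147 302 317 | 150 301 317 | 153 300 317 | 156 301 316 | 159 304 315 | 162 306 315 | 165 306 315 | 168 306 315 | 171 306 316 | 174 306 316 | 177 306 316 | 180 307 316 | 183 307 316 | 186 307 316 | 189 305 319 | 192 303 321 | 195 301 322 | 198 301 323 | 201 301 323 | 204 302 321 | 207 305 319 | 
262 158.5 285 158.5 340 157.5 480 156.5 500 155.5 row 175 246.5 503.5
row 185 247.5 502.5
row 200 248.5 500.5
row 215 249.5 498.5
[ 0.4365012 -0.0372692  0.012    ] [0.44203205 0.30967593 0.012     ] 0.3469892108538873 -0.01594020437254451
```

```bash
python3 - <<'E'
from h import *
import pickle
c=pickle.load(open('w1.pkl','rb'))
a=plane(c,(245.2,159),.012);b=plane(c,(505.5,155.5),.012);k=plane(c,(308.9,152),.112)
print(a,b,np.linalg.norm(a-b));print("knob",k)
th=np.arctan2(*(b-a)[1::-1])-np.pi/2
R=np.array([[np.cos(th),-np.sin(th)],[np.sin(th),np.cos(th)]])
o1=(a+b)[:2]/2-R@[-.137,0];o2=k[:2]-R@[-.16,-.085]
print(th,o1,o2)
o=(o1+o2)/2
for n,q in dict(axis=(-.1,-.085),knob=(-.16,-.085),plat=(0,-.085),behind=(0,-.185),end=(0,.0325),deck=(0,.085)).items():print(n,o+R@q)
delta((*k[:2],.082),th+np.pi/2)
E
```

```text
[ 0.43513011 -0.03820504  0.012     ] [0.44130195 0.30756616 0.012     ] 0.34582627100739227
knob [0.41258777 0.05021828 0.112     ]
-0.01784762266083928 [0.57519421 0.13223557] [0.57407925 0.13234927]
axis [0.47313569 0.04909062]
knob [0.41314525 0.05016142]
plat [0.57311976 0.04730596]
behind [ 0.5713351  -0.05267812]
end [0.57521675 0.16478724]
deck [0.5761537  0.21727888]
shift/0.1 [ 0.175 -0.113  2.493] wz/45deg -0.019 now [0.4305 0.061  0.3313] tool y ang 1.538
```

```bash
python3 -m jog '0.175 -0.11 0.2 0 0 -0.02 0;0 0 0.3 0 0 0 0;0 0 0.3 0 0 0 0;0 0 0.3 0 0 0 0;0 0 0.3 0 0 0 0;0 0 0.3 0 0 0 0;0 0 0.3 0 0 0 0;0 0 0.3 0 0 0 0;0 0 0.16 0 0 0 0;0 0 0 0 0 0 0'; python3 -c "
from h import *
delta((.4129,.0502,.085),1.553)"
```

```text
clock: 3.9
ee_pos: [0.4118, 0.0504, 0.0843]
tcp_rot: [-0.002, 0.009, 1.0, -0.0]
wrist_force: [0.1, -0.0, 0.8]
gripper_width: 0.0427
grip_force: 0.0
shift/0.1 [-0.011 -0.002 -0.007] wz/45deg 0.0 now [0.4118 0.0504 0.0843] tool y ang 1.553
```

```bash
python3 -m jog '0 0 0 0 0 0 -1;0 0 0 0 0 0 -1;0 0 0 0 0 0 -1;0 0 0 0 0 0 -1;0 0 0 0 0 0 -1;0 0 0 0 0 0 -1;0 0 0 0 0 0 -1;0 0 0 0 0 0 -1;0 0 0 0 0 0 -1;0 0 0 0 0 0 -1' 20; python3 - <<'E'
from h import *
im=r.get_image('side');cv2.imwrite('pics/s1.png',im[:,:,::-1])
# arc plan: world knob target for angle, tool yaw rotates with it
ax=np.array([.4731,.0491]);th=-.018
p,R=tool();v=p[:2]-ax;print("radius",np.linalg.norm(v),"lever angle",np.arctan2(v[1],v[0])-np.pi-th+2*np.pi*(v[1]<0))
E
```

```text
clock: 5.15
ee_pos: [0.4134, 0.0504, 0.0859]
tcp_rot: [0.001, 0.009, 1.0, -0.0]
wrist_force: [-0.5, -0.3, 5.7]
gripper_width: 0.0153
grip_force: 19.8
radius 0.05975409091278354 lever angle -0.0031601345488654516
```

```bash
cat >> h.py <<'E'
def sink():
    """lever angle from TCP; yellow-rack centroid rows in side & scene (subpixel)"""
    ax=np.array([.4731,.0491]);p,R=tool();v=ax-p[:2]
    s=r.read_state();out=[s["clock"],np.arctan2(v[1],v[0])+.018+.003,np.linalg.norm(v)]
    for n,bx in(("side",(255,135,312,230)),("scene",(245,155,318,225))):
        im=r.get_image(n);m=mask(im,(22,150,110),(32,255,255),bx);ys,xs=np.nonzero(m);out+=[len(xs),xs.mean(),ys.mean()]
    print("t,lever,rad,side n x y,scene n x y",np.round(out,3),"F",s["wrist_force"].round(1))
E
python3 -c "
from h import *
sink()"
python3 -m jog '-0.0002 -0.015 0 0 0 -0.032 -1;-0.0002 -0.015 0 0 0 -0.032 -1;-0.0002 -0.015 0 0 0 -0.032 -1;-0.0002 -0.015 0 0 0 -0.032 -1;-0.0002 -0.015 0 0 0 -0.032 -1;-0.0002 -0.015 0 0 0 -0.032 -1;-0.0002 -0.015 0 0 0 -0.032 -1;-0.0002 -0.015 0 0 0 -0.032 -1;-0.0002 -0.015 0 0 0 -0.032 -1;-0.0002 -0.015 0 0 0 -0.032 -1'; python3 -c "
from h import *
sink()"
```

```text
t,lever,rad,side n x y,scene n x y [ 5.20000e+00 -0.00000e+00  6.00000e-02  3.28000e+02  2.83720e+02
  1.56637e+02  4.58000e+02  2.77483e+02  1.78352e+02] F [-0.1 -1.2  5.9]
clock: 6.55
ee_pos: [0.4149, 0.0358, 0.0859]
tcp_rot: [0.001, -0.117, 0.993, 0.0]
wrist_force: [-0.6, 0.3, 6.1]
gripper_width: 0.0156
grip_force: 19.8
t,lever,rad,side n x y,scene n x y [6.55000e+00 2.45000e-01 6.00000e-02 3.49000e+02 2.83756e+02 1.56974e+02
 4.56000e+02 2.77708e+02 1.79029e+02] F [-0.6  0.3  6.1]
```

```bash
python3 -m jog '-0.0002 -0.015 0 0 0 -0.032 -1;-0.0002 -0.015 0 0 0 -0.032 -1;-0.0002 -0.015 0 0 0 -0.032 -1;-0.0002 -0.015 0 0 0 -0.032 -1;0 0 0 0 0 0 -1;0 0 0 0 0 0 -1;0 0 0 0 0 0 -1;0 0 0 0 0 0 -1;0 0 0 0 0 0 -1;0 0 0 0 0 0 -1'; python3 -c "
from h import *
sink()"
```

```text
clock: 7.9
ee_pos: [0.4166, 0.0299, 0.0859]
tcp_rot: [0.001, -0.166, 0.986, 0.0]
wrist_force: [-0.7, -0.3, 5.3]
gripper_width: 0.0154
grip_force: 19.8
t,lever,rad,side n x y,scene n x y [7.90000e+00 3.48000e-01 6.00000e-02 3.50000e+02 2.83863e+02 1.57506e+02
 4.57000e+02 2.77632e+02 1.79136e+02] F [-0.7 -0.3  5.3]
```

```bash
python3 -m jog '-0.0002 -0.015 0 0 0 -0.032 -1;-0.0002 -0.015 0 0 0 -0.032 -1;-0.0002 -0.015 0 0 0 -0.032 -1;-0.0002 -0.015 0 0 0 -0.032 -1;0 0 0 0 0 0 -1;0 0 0 0 0 0 -1;0 0 0 0 0 0 -1;0 0 0 0 0 0 -1;0 0 0 0 0 0 -1;0 0 0 0 0 0 -1'; python3 -c "
from h import *
sink()"
```

```text
clock: 9.25
ee_pos: [0.4188, 0.0243, 0.0858]
tcp_rot: [0.001, -0.216, 0.976, -0.0]
wrist_force: [0.2, -0.9, 5.6]
gripper_width: 0.0151
grip_force: 19.8
t,lever,rad,side n x y,scene n x y [9.25000e+00 4.50000e-01 6.00000e-02 3.50000e+02 2.84271e+02 1.58323e+02
 4.58000e+02 2.78033e+02 1.79980e+02] F [ 0.2 -0.9  5.6]
```

```bash
python3 -m jog '-0.0002 -0.015 0 0 0 -0.032 -1;0 0 0 0 0 0 -1;0 0 0 0 0 0 -1;0 0 0 0 0 0 -1;0 0 0 0 0 0 -1;0 0 0 0 0 0 -1;0 0 0 0 0 0 -1;0 0 0 0 0 0 -1;0 0 0 0 0 0 -1;0 0 0 0 0 0 -1'; python3 -c "
from h import *
sink()"
```

```text
clock: 10.6
ee_pos: [0.4194, 0.023, 0.0858]
tcp_rot: [0.001, -0.228, 0.974, -0.0]
wrist_force: [-0.7, -0.7, 5.3]
gripper_width: 0.0156
grip_force: 19.8
t,lever,rad,side n x y,scene n x y [1.06000e+01 4.74000e-01 6.00000e-02 3.49000e+02 2.84212e+02 1.58544e+02
 4.64000e+02 2.78119e+02 1.80000e+02] F [-0.7 -0.7  5.3]
```

```bash
python3 -m jog '-0.0002 -0.015 0 0 0 -0.032 -1;-0.0002 -0.015 0 0 0 -0.032 -1;-0.0002 -0.015 0 0 0 -0.032 -1;-0.0002 -0.015 0 0 0 -0.032 -1;0 0 0 0 0 0 -1;0 0 0 0 0 0 -1;0 0 0 0 0 0 -1;0 0 0 0 0 0 -1;0 0 0 0 0 0 -1;0 0 0 0 0 0 -1'; python3 -c "
from h import *
sink()"
```

```text
clock: 11.95
ee_pos: [0.4224, 0.0177, 0.0858]
tcp_rot: [0.001, -0.277, 0.961, -0.0]
wrist_force: [0.1, -1.0, 5.8]
gripper_width: 0.0158
grip_force: 19.8
t,lever,rad,side n x y,scene n x y [1.19500e+01 5.76000e-01 6.00000e-02 3.63000e+02 2.84540e+02 1.58846e+02
 4.52000e+02 2.78022e+02 1.80445e+02] F [ 0.1 -1.   5.8]
```

```bash
python3 -m jog '-0.0002 -0.015 0 0 0 -0.032 -1;-0.0002 -0.015 0 0 0 -0.032 -1;-0.0002 -0.015 0 0 0 -0.032 -1;-0.0002 -0.015 0 0 0 -0.032 -1;0 0 0 0 0 0 -1;0 0 0 0 0 0 -1;0 0 0 0 0 0 -1;0 0 0 0 0 0 -1;0 0 0 0 0 0 -1;0 0 0 0 0 0 -1'; python3 -c "
from h import *
sink()"
```

```text
clock: 13.3
ee_pos: [0.4258, 0.0126, 0.0858]
tcp_rot: [0.001, -0.324, 0.946, -0.0]
wrist_force: [0.9, -1.3, 5.3]
gripper_width: 0.0155
grip_force: 19.8
t,lever,rad,side n x y,scene n x y [1.33000e+01 6.77000e-01 6.00000e-02 3.75000e+02 2.84712e+02 1.62072e+02
 4.54000e+02 2.78130e+02 1.82760e+02] F [ 0.9 -1.3  5.3]
```

Sinking now (crack about 0.57 rad). I open one more small step and then wait.

```bash
python3 -m jog '-0.0002 -0.015 0 0 0 -0.032 -1;-0.0002 -0.015 0 0 0 -0.032 -1;-0.0002 -0.015 0 0 0 -0.032 -1;-0.0002 -0.015 0 0 0 -0.032 -1;0 0 0 0 0 0 -1;0 0 0 0 0 0 -1;0 0 0 0 0 0 -1;0 0 0 0 0 0 -1;0 0 0 0 0 0 -1;0 0 0 0 0 0 -1'; python3 -c "
from h import *
sink()"
```

```text
clock: 14.65
ee_pos: [0.4296, 0.008, 0.0858]
tcp_rot: [0.0, -0.372, 0.928, -0.0]
wrist_force: [-0.3, -1.3, 5.5]
gripper_width: 0.0158
grip_force: 19.8
t,lever,rad,side n x y,scene n x y [1.46500e+01 7.78000e-01 6.00000e-02 3.95000e+02 2.84914e+02 1.69732e+02
 4.40000e+02 2.78289e+02 1.88661e+02] F [-0.3 -1.3  5.5]
```

```bash
for i in 1 2; do python3 -m jog '0 0 0 0 0 0 -1;0 0 0 0 0 0 -1;0 0 0 0 0 0 -1;0 0 0 0 0 0 -1;0 0 0 0 0 0 -1;0 0 0 0 0 0 -1;0 0 0 0 0 0 -1;0 0 0 0 0 0 -1;0 0 0 0 0 0 -1;0 0 0 0 0 0 -1' >/dev/null; python3 -c "
from h import *
sink()"; done
```

```text
t,lever,rad,side n x y,scene n x y [1.60000e+01 7.78000e-01 6.00000e-02 4.61000e+02 2.87065e+02 1.76746e+02
 4.32000e+02 2.79315e+02 1.94183e+02] F [-0.1 -1.1  6. ]
t,lever,rad,side n x y,scene n x y [1.73500e+01 7.78000e-01 6.00000e-02 4.57000e+02 2.87055e+02 1.76742e+02
 4.34000e+02 2.79281e+02 1.94247e+02] F [-0.3 -1.8  6.4]
```

```bash
python3 - <<'E'
from h import *
D=cam("side");S=cam("scene")
for c in(D,S): print(proj(c,[(.573,.047,.193),(.573,.047,.133)]))
im=r.get_image('side');cv2.imwrite('pics/s2.png',cv2.resize(im[130:290,230:400,::-1],(680,600),interpolation=cv2.INTER_CUBIC)[:600])
E
```

```text
[[281.75342454 148.68033998]
 [283.15024565 172.29532585]]
[[285.48912403 177.87347239]
 [286.93955034 194.332926  ]]
```

View pics/s2.png

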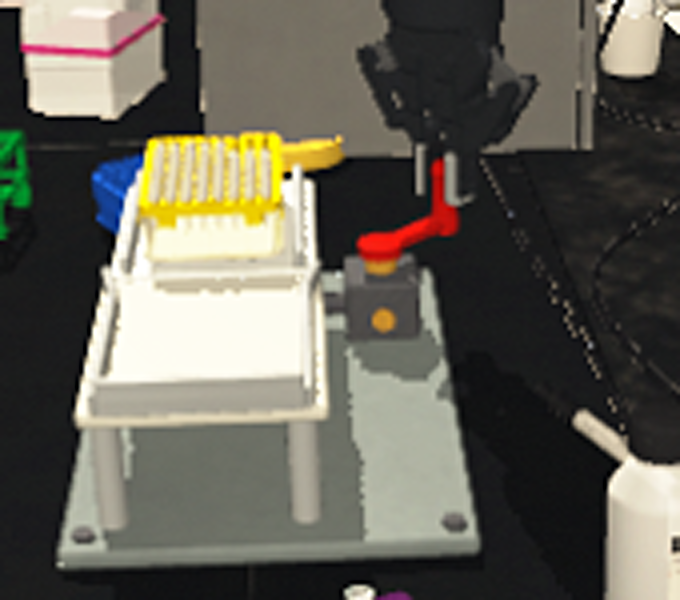

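The platform is down, its top flush with the deck (about (215,270) in the crop), and the rack is still on it. Closing the valve along the same arc.

```bash
python3 -m jog '-0.0018 0.0467 0 0 0 0.099 -1;-0.0018 0.0467 0 0 0 0.099 -1;-0.0018 0.0467 0 0 0 0.099 -1;-0.0018 0.0467 0 0 0 0.099 -1;-0.0018 0.0467 0 0 0 0.099 -1;-0.0018 0.0467 0 0 0 0.099 -1;-0.0018 0.0467 0 0 0 0.099 -1;-0.0018 0.0467 0 0 0 0.099 -1;-0.0018 0.0467 0 0 0 0.099 -1;-0.0018 0.0467 0 0 0 0.099 -1'; python3 -c "
from h import *
sink()"
python3 -m jog '0 0.01 0 0 0 0.01 -1;0 0.005 0 0 0 0.006 -1;0 0.005 0 0 0 0 -1;0 0.005 0 0 0 0 -1;0 0 0 0 0 0 -1;0 0 0 0 0 0 -1;0 0 0 0 0 0 -1;0 0 0 0 0 0 -1;0 0 0 0 0 0 -1;0 0 0 0 0 0 -1'; python3 -c "
from h import *
sink()"
```

```text
clock: 18.75
ee_pos: [0.4134, 0.0504, 0.0859]
tcp_rot: [0.001, 0.009, 1.0, -0.0]
wrist_force: [-0.2, -3.1, 5.7]
gripper_width: 0.0157
grip_force: 19.9
t,lever,rad,side n x y,scene n x y [ 1.87500e+01 -1.00000e-03  6.00000e-02  4.55000e+02  2.86899e+02
  1.76752e+02  4.30000e+02  2.79258e+02  1.94256e+02] F [-0.2 -3.1  5.7]
clock: 20.1
ee_pos: [0.4134, 0.0511, 0.0859]
tcp_rot: [0.001, 0.013, 1.0, -0.002]
wrist_force: [-0.6, -10.4, 6.7]
gripper_width: 0.0157
grip_force: 20.2
t,lever,rad,side n x y,scene n x y [ 2.01000e+01 -1.30000e-02  6.00000e-02  4.56000e+02  2.86921e+02
  1.76735e+02  4.31000e+02  2.79288e+02  1.94262e+02] F [ -0.6 -10.4   6.7]
```

```bash
python3 -m jog '0 0 0 0 0 0 0;0 0 0 0 0 0 0;0 0 0 0 0 0 0;0 0 -0.3 0 0 0 0;0 0 -0.4 0 0 0 0;0 0 -0.4 0 0 0 0;0 0 -0.2 0 0 0.2 0;0 0 0 0 0 0.2 0;0 0 0 0 0 0.2 0;0 0 0 0 0 0.2 0'; python3 -c "
from h import *
print(r.read_state()['qpos'].round(2))
delta((.5712,-.063,.215),-.018)
im=r.get_image('side');cv2.imwrite('pics/s3.png',im[:,:,::-1])
m=mask(im,(0,130,80),(8,255,255),(310,165,365,215));ys,xs=np.nonzero(m);print(len(xs),xs.min(),xs.max(),ys.min(),ys.max(),xs.mean(),ys.mean())
im=cv2.imread('pics/side0.png')[:,:,::-1].copy()
m=mask(im,(0,130,80),(8,255,255),(310,165,365,215));ys,xs=np.nonzero(m);print(len(xs),xs.min(),xs.max(),ys.min(),ys.max(),xs.mean(),ys.mean())
"
```

```text
clock: 21.45
ee_pos: [0.4122, 0.0534, 0.2152]
tcp_rot: [-0.0, 0.325, 0.946, 0.0]
wrist_force: [0.2, -0.1, -0.6]
gripper_width: 0.0423
grip_force: 0.0
[ 0.03  0.1   1.83  0.    1.21 -0.88]
shift/0.1 [-1.97   0.058  0.   ] wz/45deg 1.18 now [0.4122 0.0534 0.2152] tool y ang 0.909
297 319 352 177 199 339.2693602693603 191.77104377104376
299 319 352 177 199 339.26421404682276 191.80267558528428
```

```bash
python3 -m jog '0 0 0 0 0 0.197 0;0 0 0 0 0 0.197 0;0 0 0 0 0 0.197 0;0 0 0 0 0 0.197 0;0 0 0 0 0 0.197 0;0 0 0 0 0 0.195 0;-0.28 0.4 0 0 0 0 0;-0.28 0.4 0 0 0 0 0;-0.28 0.4 0 0 0 0 0;-0.28 0.4 0 0 0 0 0'; python3 -c "
from h import *
delta((.5712,-.063,.108),-.018)
c=cam('wrist');im=r.get_image('wrist');cv2.imwrite('pics/w2.png',im[:,:,::-1])
"
```

```text
clock: 22.75
ee_pos: [0.5722, -0.0615, 0.2149]
tcp_rot: [-0.0, 0.711, 0.704, -0.0]
wrist_force: [0.5, 0.5, 0.5]
gripper_width: 0.0427
grip_force: 0.0
shift/0.1 [-0.015 -0.009  1.069] wz/45deg 0.01 now [ 0.5722 -0.0615  0.2149] tool y ang -0.01
```

View pics/w2.png

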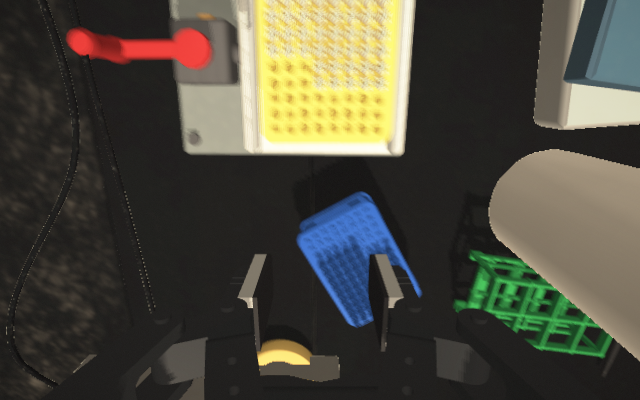

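The wrist view shows the rack's near end at row 145 and cols 262–390, with the fingers (250–390, row 275) centred behind it. The blue look-alike (360,260) is far below. Descending and starting the push.

```bash
python3 -m jog '-0.01 -0.01 0.27 0 0 0.01 0;0 0 0.27 0 0 0 0;0 0 0.27 0 0 0 0;0 0 0.27 0 0 0 0;0 0 0 0 0 0 0;0.08 0 0 0 0 0 0;0.08 0 0 0 0 0 0;0.08 0 0 0 0 0 0;0.08 0 0 0 0 0 0;0.08 0 0 0 0 0 0'; python3 -m jog '0.08 0 0 0 0 0 0;0.08 0 0 0 0 0 0;0.08 0 0 0 0 0 0;0.08 0 0 0 0 0 0;0.08 0 0 0 0 0 0;0.08 0 0 0 0 0 0;0.08 0 0 0 0 0 0;0.08 0 0 0 0 0 0;0.08 0 0 0 0 0 0;0.08 0 0 0 0 0 0';  python3 -c "
from h import *
delta((.5751,.1538,.107),-.018);sink()
"
```

```text
clock: 24.05
ee_pos: [0.5712, -0.0218, 0.1078]
tcp_rot: [0.001, 0.714, 0.7, -0.0]
wrist_force: [-0.6, -3.7, 1.2]
gripper_width: 0.0428
grip_force: 1.3
clock: 25.3
ee_pos: [0.5725, 0.0587, 0.1072]
tcp_rot: [-0.0, 0.714, 0.7, -0.0]
wrist_force: [0.4, -2.6, 1.2]
gripper_width: 0.0427
grip_force: 1.1
shift/0.1 [0.951 0.006 0.002] wz/45deg -0.003 now [0.5725 0.0587 0.1072] tool y ang -0.021
t,lever,rad,side n x y,scene n x y [ 2.53000e+01 -3.02400e+00  1.00000e-01  5.20000e+02  2.86319e+02
  1.89173e+02  3.28000e+02  3.01006e+02  2.04174e+02] F [ 0.4 -2.6  1.2]
```

```bash
python3 -m jog '0.08 0 0 0 0 0 0;0.08 0 0 0 0 0 0;0.08 0 0 0 0 0 0;0.08 0 0 0 0 0 0;0.08 0 0 0 0 0 0;0.08 0 0 0 0 0 0;0.08 0 0 0 0 0 0;0.08 0 0 0 0 0 0;0.06 0 0 0 0 0 0;0.06 0 0 0 0 0 0'; python3 -m jog '0.02 0 0 0 0 0 0;0.02 0 0 0 0 0 0;0.02 0 0 0 0 0 0;0.02 0 0 0 0 0 0;0.02 0 0 0 0 0 0;0.02 0 0 0 0 0 0;0.02 0 0 0 0 0 0;0 0 0 0 0 0 0;0 0 0 0 0 0 0;0 0 0 0 0 0 0'
```

```text
clock: 26.65
ee_pos: [0.5742, 0.1344, 0.1073]
tcp_rot: [0.0, 0.714, 0.7, -0.0]
wrist_force: [0.3, -1.5, -0.2]
gripper_width: 0.0428
grip_force: 0.7
clock: 27.9
ee_pos: [0.5746, 0.1484, 0.1073]
tcp_rot: [-0.0, 0.714, 0.7, 0.0]
wrist_force: [0.0, -0.7, 0.2]
gripper_width: 0.0426
grip_force: 0.0
```

```bash
python3 -m jog '0.02 0 0 0 0 0 0;0.02 0 0 0 0 0 0;0.01 0 0 0 0 0 0;0.01 0 0 0 0 0 0;0 0 0 0 0 0 0;0 0 0 0 0 0 0;0 0 0 0 0 0 0;0 0 0 0 0 0 0;0 0 0 0 0 0 0;0 0 0 0 0 0 0'; python3 -c "
from h import *
im=r.get_image('side');cv2.imwrite('pics/s4.png',cv2.resize(im[130:290,230:400,::-1],(680,600),interpolation=cv2.INTER_CUBIC))"
```

```text
clock: 29.15
ee_pos: [0.5747, 0.1542, 0.1073]
tcp_rot: [-0.0, 0.714, 0.7, 0.0]
wrist_force: [-0.0, -0.5, 0.9]
gripper_width: 0.0427
grip_force: 0.4
```

View pics/s4.png

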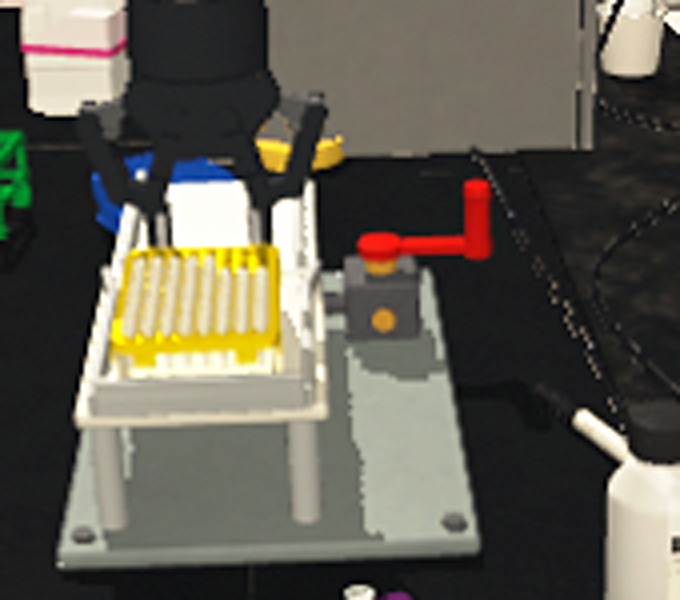

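The rack is on the deck at (200,300), front edge just short of the end stop at row 385, lever closed. I push on gently until the force rises.

```bash
for i in 1 2 3 4; do :; done; python3 -m jog '0.01 0 0 0 0 0 0;0.01 0 0 0 0 0 0;0.01 0 0 0 0 0 0;0.01 0 0 0 0 0 0;0 0 0 0 0 0 0;0 0 0 0 0 0 0;0 0 0 0 0 0 0;0 0 0 0 0 0 0;0 0 0 0 0 0 0;0 0 0 0 0 0 0'
```

```text
clock: 30.45
ee_pos: [0.5747, 0.157, 0.1073]
tcp_rot: [0.001, 0.714, 0.7, -0.001]
wrist_force: [0.4, -6.3, 2.0]
gripper_width: 0.0425
grip_force: 2.8
```

```bash
python3 -m jog '0.01 0 0 0 0 0 0;0.01 0 0 0 0 0 0;0 0 0 0 0 0 0;0 0 0 0 0 0 0;0 0 0 0 0 0 0;0 0 0 0 0 0 0;0 0 0 0 0 0 0;0 0 0 0 0 0 0;0 0 0 0 0 0 0;0 0 0 0 0 0 0'
```

```text
clock: 31.7
ee_pos: [0.5747, 0.157, 0.1073]
tcp_rot: [0.002, 0.714, 0.7, -0.002]
wrist_force: [0.2, -11.4, 2.9]
gripper_width: 0.0428
grip_force: 5.5
```

Firm against the stop: the force rose to 11 N with no further motion. Backing off and lifting away.

```bash
python3 -m jog '-0.05 0 0 0 0 0 0;-0.15 0 0 0 0 0 0;-0.2 0 0 0 0 0 0;0 0 -0.3 0 0 0 0;0 0 -0.4 0 0 0 0;0 0 -0.4 0 0 0 0;0 0 -0.3 0 0 0 0;-0.3 0 0 0 0 0 0;-0.3 0 0 0 0 0 0;-0.3 0 0 0 0 0 0'; python3 -c "
from h import *
c=cam('wrist')
w=r.get_image('wrist')[:,:,::-1];s=cv2.resize(r.get_image('side')[130:350,230:400,::-1],None,fx=1.8,fy=1.8)
o=np.zeros((400,640+s.shape[1],3),np.uint8);o[:,:640]=w;o[:s.shape[0],640:]=s[:400];cv2.imwrite('pics/f.png',cv2.resize(o,(800,int(400*800/o.shape[1]))))"
```

```text
clock: 32.95
ee_pos: [0.5716, 0.0284, 0.2473]
tcp_rot: [-0.0, 0.714, 0.7, 0.0]
wrist_force: [-0.6, 0.2, -0.4]
gripper_width: 0.043
grip_force: 0.0
```

View pics/f.png

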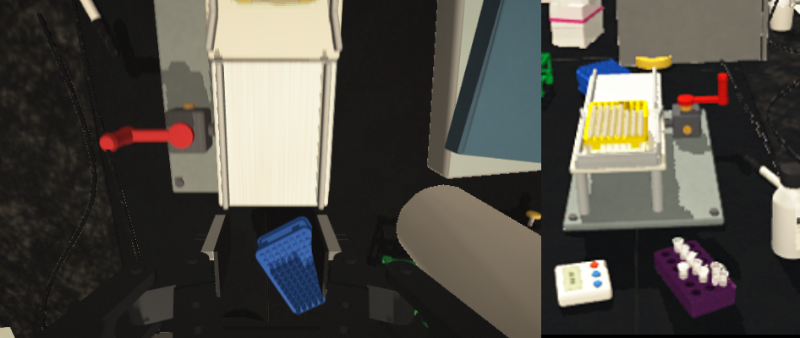

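The platform is empty and the rack sits flat on the deck against the end stop (side crop, (615,125)). The lever is closed (720,95), the bystanders have not moved, and the robot is clear, so I hand in.

```bash
python3 -c "
from bench import r
print(r.finish_job())"
```

```text
the job is handed in; nothing more can be done
None
```

The job is handed in at about 33 s of the 67 s allowed: the platform sank at an estimated 2 cm/s to its stop with the rack on it, I closed the valve fully again, and the rack was pushed flat against the deck's end stop, with the bystanders unmoved and the robot clear of everything; the verdict was not shown.

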